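# Start the curing timers of two specimens

### The job

Four specimens stand in a row on the worktop, each with its own white timer just in front of it, on the robot's side. With the fingertips press the orange key of the timer of the blue-capped bottle lightly down, well over half of its travel (it stays in), then do the same at the timer of the grey mortar bar, and withdraw. Grasp, lift and shove nothing, and do not touch the specimens or the other two timers.

Things in the scene. Friction and masses are not known exactly. Their poses are not given: they have to be found in the camera images.
- blue_bottle: white plastic sample bottle with a blue screw cap, 50 mm across, 87 mm high, loose; origin at the centre of its underside, z up. (Beware: a fixed blue needle apparatus, 120x110 mm on plan and 345 mm high, stands at the right-hand end of the worktop, centred at x 0.38, y -0.60, and the arm may start beside it.)
- white_bottle: the same sort of bottle with a white cap, 50 mm across, 87 mm high, loose; origin at the centre of its underside
- mortar_bar: grey mortar test bar 160x40x40 mm, lying, its length (its x axis) pointing roughly away from the robot, loose; origin at the centre of its underside
- black_ring: black conical test ring, 92 mm across, 40 mm high, loose; origin at the centre of its underside
- timer_blue_bottle: the timer of the sample bottle with the blue cap: loose white timer 78x72 mm, 32 mm high without its key, with a grey display near the robot's side and one orange key; it stands on the robot's side of its specimen, about 115 mm from it centre to centre. All four timers look alike, weigh 0.3 to 0.5 kg and only stand on the worktop. Origin at the centre of its underside, z up, x away from the robot
- key_blue_bottle_top (a point): centre of the top of that timer's orange round key (34 mm across, standing 12 mm proud of the timer, its top 44 mm above the worktop); sinks with the key
- key_blue_bottle (a joint): how far that key is pressed in, in m: 0 out, 0.008 fully in. It moves straight down under 4 N at first, rising to about 7 N fully in, and stays where it is left; at the bottom it is rigid, and pressing harder than 30 N would harm the timer; pressed in more than 0.004 the timer runs, more than 0.001 it counts as disturbed
- timer_white_bottle: the timer of the sample bottle with the white cap: loose white timer 78x72 mm, 32 mm high without its key, with a grey display near the robot's side and one orange key; it stands on the robot's side of its specimen, about 115 mm from it centre to centre. All four timers look alike, weigh 0.3 to 0.5 kg and only stand on the worktop. Origin at the centre of its underside, z up, x away from the robot
- key_white_bottle_top (a point): centre of the top of that timer's orange round key (34 mm across, standing 12 mm proud of the timer, its top 44 mm above the worktop); sinks with the key
- key_white_bottle (a joint): how far that key is pressed in, in m: 0 out, 0.008 fully in. It moves straight down under 4 N at first, rising to about 7 N fully in, and stays where it is left; at the bottom it is rigid, and pressing harder than 30 N would harm the timer; pressed in more than 0.004 the timer runs, more than 0.001 it counts as disturbed
- timer_mortar_bar: the timer of the grey mortar bar: loose white timer 78x72 mm, 32 mm high without its key, with a grey display near the robot's side and one orange key; it stands on the robot's side of its specimen, about 150 mm from it centre to centre. All four timers look alike, weigh 0.3 to 0.5 kg and only stand on the worktop. Origin at the centre of its underside, z up, x away from the robot
- key_mortar_bar_top (a point): centre of the top of that timer's orange round key (34 mm across, standing 12 mm proud of the timer, its top 44 mm above the worktop); sinks with the key
- key_mortar_bar (a joint): how far that key is pressed in, in m: 0 out, 0.008 fully in. It moves straight down under 4 N at first, rising to about 7 N fully in, and stays where it is left; at the bottom it is rigid, and pressing harder than 30 N would harm the timer; pressed in more than 0.004 the timer runs, more than 0.001 it counts as disturbed
- timer_black_ring: the timer of the black test ring: loose white timer 78x72 mm, 32 mm high without its key, with a grey display near the robot's side and one orange key; it stands on the robot's side of its specimen, about 115 mm from it centre to centre. All four timers look alike, weigh 0.3 to 0.5 kg and only stand on the worktop. Origin at the centre of its underside, z up, x away from the robot
- key_black_ring_top (a point): centre of the top of that timer's orange round key (34 mm across, standing 12 mm proud of the timer, its top 44 mm above the worktop); sinks with the key
- key_black_ring (a joint): how far that key is pressed in, in m: 0 out, 0.008 fully in. It moves straight down under 4 N at first, rising to about 7 N fully in, and stays where it is left; at the bottom it is rigid, and pressing harder than 30 N would harm the timer; pressed in more than 0.004 the timer runs, more than 0.001 it counts as disturbed
Things that resemble listed ones, but are neither listed nor needed, are in the scene too. What is shaped like the timer_blue_bottle but pink, red or turquoise is not meant.

How it is judged:
By the outcome, as a careful person would: the job done as asked, in the order asked, and still so for the second after the job is handed in, with the robot touching nothing.
It also fails if it takes over 48 s, if anything falls off the work surface, if the arm or the gripper's body presses on something with over 40 N, if the wrist force passes 120 N, or if a joint passes its speed limit or range.

### The arm

A 7-joint arm with a two-finger parallel gripper is mounted at the origin on a cart in front of the work surface, level with it; the furniture and walls round the work are solid. World frame = base frame: x ahead of the robot, y to its left, z up, the work surface at z = 0. Lengths are in m, angles in rad, forces in N, time in s.
With the tool pointing down it reaches from about 0.425 to 0.875 m from the base axis. Payload 4.7 kg.
Tool frame: the origin (TCP) lies between the finger pads; the fingertips stand 14 mm ahead of it and the grasp point (between the pads) lies 5 mm behind it; z points along the fingers, y is the line along which they close (so a half turn about z gives the same grasp; the last joint's range is limited). The gripper opens to 87 mm and grips with 3 to 60 N. Pads are 19 mm wide; open, the fingers measure 117 mm over their backs; the gripper's body (75 mm by 190 mm) begins 51 mm behind the grasp point.
Start: joints at [1.277, 0.321, -0.07, 1.45, 0.023, 1.371, -0.057], TCP at [0.197, -0.619, 0.215] pointing down, gripper open.
Joint ranges: [-2.86, 2.86], [-0.3, 2.09], [-1.38, 1.24], [0.06, 2.45], [-1.56, 4.7], [0.09, 2.05], [-2.69, 2.69]. Speed limits (rad/s): [2.57, 2.57, 3.14, 3.14, 3.14, 3.14, 3.14].

### API

Orientations are given as a rotation vector (axis times angle).
In Python, from bench import get_state, get_image, camera_params, close_job gives the robot as it stands. The module is installed in compiled form; this text tells all that it offers.
- The arm moves only by the tool arm_command, never from a script. Its argument "motion" is a list of rows, each a list of 5 numbers: the finger opening in mm, from 0 to 87, then the shift along the tool's x, y, z in mm, then the turn about the tool's z in degrees. In form: [[gripper, x, y, z, spin], ...]. A call has 1 to 5 rows; each row is the pose to reach, as a shift and turn from the pose commanded when the call began, along the tool's axes at that moment; what a row does not reach only later rows make up. A row lasts 1/12 s, in which the tool goes at most 41.7 mm and 7.16 degrees, less where a joint would pass 70% of its speed; a pose out of reach is approached as far as the arm can. A call with a gripper value outside its range is refused whole. The fingers move at their own pace and stop on an object; "newtons" is the grip in N (left out, the last holds). Time passes only in rows, so rows that repeat a pose let the fingers close. It gives the time, the measured TCP pose, the force, the opening and the grip force at its end, in the units of the state.
- get_state(): the state, without advancing time (a new reading comes with each control period).
- get_image(name): name is "side" or "top" or "wrist"; returns (picture, depth): 400x640x3 uint8, red, green, blue; 400x640 float32, m along the optical axis (not along the pixel's ray), 0 where there is no reading.
- camera_params(name): a dict with "intrinsics" (3x3 intrinsics, pixels), "extrinsics" (4x4, takes a point from camera to world coordinates). Camera axes: x right, y down, z forward; pixel columns grow to the right and rows downward; lengths in m; the calibration is good to about 2 mm. The wrist camera is an equidistant fisheye: a pixel r from the principal point sees the ray r / f radians off the axis. A picture is of the moment at which its call begins: read the wrist's pose just before it. camera_params takes no time and is no camera call; for the wrist camera it gives the pose at the moment of the call.
- close_job(): hands the job in; it is judged then, once.
The state is a dict: "time": time; "joint_positions": joint angles; "qd": joint speeds; "joint_torque": joint torques, N m; "position": TCP position; "tool_rot": TCP orientation; "ft_force": force on the tool from outside, world axes, zero at the start; "torque": the same for the moment, N m; "grip_width": opening from 0.0 (shut) to 1.0 (fully open); "grip_force": force on a finger pad.
Only numpy, scipy, OpenCV 4.12 (cv2) and the standard library are available. Lean on these libraries where they do the work, as an engineer would, in place of code of your own. Each camera call takes 0.05 s, during which the arm holds its last target. There are 200 camera calls.

## Working session

There is one attempt and no reset: what is moved stays moved. The work goes in short steps, Python scripts to look and compute and a tool call to move; the robot and the scene stay as the last step left them, time stands still between calls to the robot, and variables do not carry over. Pictures are saved under pics/ and viewed, at most 10 in all, crops included, and the job is handed in when it is done.

Besides the shell and the picture viewer there is one more tool, called after "Call:" in YAML: its name, and indented under it one key for each argument. arm_command: Moves the arm, as the interface text tells. Its arguments: {"type":"object","properties":{"motion":{"type":"array"},"newtons":{"type":"number"}},"required":["motion"]}

```bash
mkdir -p pics; python3 - <<'E'
from bench import *
import cv2
s=get_state();print(s)
for n in("top","side"):
    im,d=get_image(n);cv2.imwrite(f"pics/{n}0.png",im[:,:,::-1]);p=camera_params(n);print(n,p,(d>0).mean())
E
```

```text
{'time': 0.0, 'joint_positions': array([ 1.27708538,  0.32182623, -0.07007302,  1.45168686,  0.02256865,
        1.37082745, -0.05690528]), 'qd': array([-2.43341034e-04,  8.67422890e-04,  1.24256801e-03,  1.10051458e-03,
        1.86376051e-07,  1.91360326e-03, -6.91633794e-04]), 'joint_torque': array([-3.15005782e-04, -4.91291749e+01, -4.03981721e-01, -3.12528169e+01,
       -6.39115996e-02,  4.35171963e-02,  1.92136604e-04]), 'position': array([ 0.19670934, -0.61890409,  0.2137534 ]), 'tool_rot': array([-3.10255391e+00, -4.81319261e-01,  5.86296560e-04]), 'ft_force': array([-0.15292987,  0.12725572, -0.70658309]), 'torque': array([ 0.01993109, -0.03028441, -0.0353584 ]), 'grip_force': 0.0, 'grip_width': 1.005250927800372}
top {'intrinsics': array([[407.2106252 ,   0.        , 315.85140077],
       [  0.        , 407.2106252 , 202.14695805],
       [  0.        ,   0.        ,   1.        ]]), 'extrinsics': array([[ 0.02115473, -0.98962064,  0.14213886,  0.26199965],
       [-0.99954043, -0.02402238, -0.01848916, -0.08003491],
       [ 0.02171177, -0.14168241, -0.98967403,  1.19410507],
       [ 0.        ,  0.        ,  0.        ,  1.        ]])} 0.99612890625
side {'intrinsics': array([[433.17267566,   0.        , 323.56802126],
       [  0.        , 433.17267566, 198.56469666],
       [  0.        ,   0.        ,   1.        ]]), 'extrinsics': array([[-0.94617855, -0.19647285,  0.25718589,  0.06310503],
       [-0.32358535,  0.58955394, -0.74008018,  0.98265608],
       [-0.00621929, -0.78346957, -0.62139902,  0.93590802],
       [ 0.        ,  0.        ,  0.        ,  1.        ]])} 0.9958828125
```

View pics/top0.png

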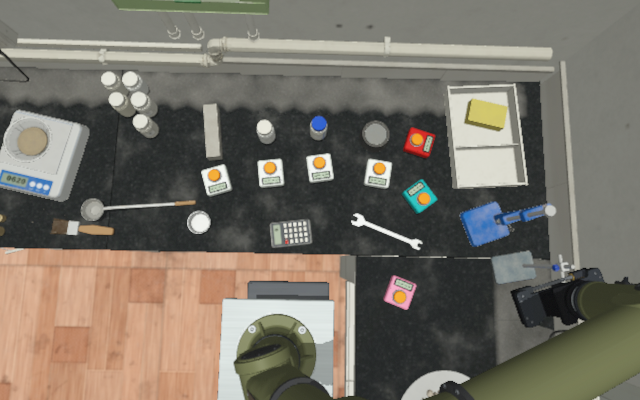

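View pics/side0.png

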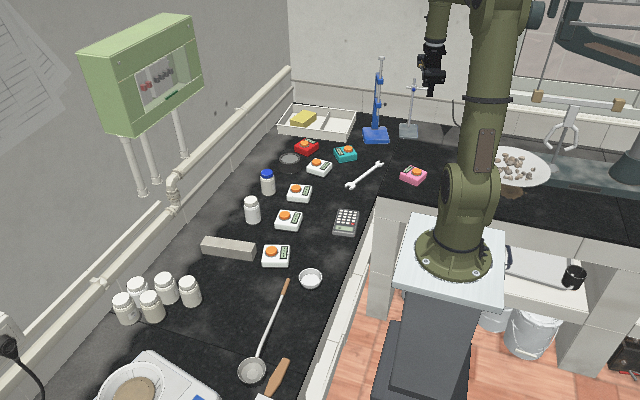

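The top view shows, left to right, the mortar bar (212,130), white bottle (265,131), blue-capped bottle (318,127) and ring (376,133). Their timers' keys are at (214,174), (270,168), (319,162) and (378,168). In the side view the blue bottle's timer key is near (293,188) and the mortar bar's near (271,252).

```bash
cat >h.py <<'E'
import cv2,numpy as np
from bench import *
def orange(im):
    h=cv2.cvtColor(im,cv2.COLOR_RGB2HSV);m=cv2.inRange(h,(8,170,150),(20,255,255))
    n,_,st,c=cv2.connectedComponentsWithStats(m);return [(c[i],st[i,4]) for i in range(1,n) if st[i,4]>25]
def ray(p,u):
    K=p["intrinsics"];E=p["extrinsics"];return E[:3,3],E[:3,:3]@np.linalg.solve(K,[u[0],u[1],1])
def plane(p,u,z):
    o,d=ray(p,u);return o+d*(z-o[2])/d[2]
E
python3 - <<'E'
from h import *
P={}
for n in("top","side"):
    im=cv2.imread(f"pics/{n}0.png")[:,:,::-1].copy();p=camera_params(n)
    for c,a in orange(im):
        x=plane(p,c,.042);print(n,c.round(1),a,x.round(4));P.setdefault(n,[]).append((x,ray(p,c)))
for x,(o,d) in P["top"]:
    y,(q,e)=min(P["side"],key=lambda t:np.linalg.norm(t[0]-x))
    A=np.c_[d,-e];s=np.linalg.lstsq(A,q-o,rcond=None)[0];a=o+d*s[0];b=q+e*s[1]
    print("tri",((a+b)/2).round(4),"gap",np.linalg.norm(a-b).round(4))
s=get_state();from scipy.spatial.transform import Rotation as R
print(R.from_rotvec(s["tool_rot"]).as_matrix().round(3))
E
```

```text
top [416.8 138.6] 101 [ 0.6234 -0.3944  0.042 ]
top [319.  162.3] 90 [ 0.5445 -0.1082  0.042 ]
top [269.6 167.4] 89 [0.5255 0.034  0.042 ]
top [379.1 168. ] 92 [ 0.532  -0.2831  0.042 ]
top [213.9 174.9] 96 [0.4995 0.1926 0.042 ]
top [423.3 198.2] 93 [ 0.4464 -0.4108  0.042 ]
top [399.3 296.5] 103 [ 0.1683 -0.3392  0.042 ]Traceback (most recent call last):
  File "<stdin>", line 8, in <module>
KeyError: 'side'
```

```bash
sed -i 's/(8,170,150),(20,255,255)/(5,150,120),(20,255,255)/' h.py
python3 - <<'E'
from h import *
P={}
im=cv2.imread("pics/side0.png");print(cv2.cvtColor(im,cv2.COLOR_BGR2HSV)[[186,252,217],[293,271,288]])
for n in("top","side"):
    im=cv2.imread(f"pics/{n}0.png")[:,:,::-1].copy();p=camera_params(n)
    for c,a in orange(im):
        x=plane(p,c,.042);print(n,c.round(1),a,x.round(4));P.setdefault(n,[]).append((x,ray(p,c)))
for x,(o,d) in P["top"]:
    y,(q,e)=min(P["side"],key=lambda t:np.linalg.norm(t[0]-x))
    A=np.c_[d,-e];s=np.linalg.lstsq(A,q-o,rcond=None)[0];a=o+d*s[0];b=q+e*s[1]
    print("tri",((a+b)/2).round(4),"gap",np.linalg.norm(a-b).round(4))
s=get_state();from scipy.spatial.transform import Rotation as R
print(R.from_rotvec(s["tool_rot"]).as_matrix().round(3))
E
```

```text
[[ 14 168 245]
 [ 14 160 245]
 [ 12 179 172]]
top [417.  138.6] 110 [ 0.6233 -0.395   0.042 ]
top [319.1 162.2] 96 [ 0.5447 -0.1084  0.042 ]
top [269.6 167.4] 92 [0.5256 0.034  0.042 ]
top [379.  168.1] 96 [ 0.5319 -0.2828  0.042 ]
top [213.9 174.8] 98 [0.4997 0.1928 0.042 ]
top [423.4 198.1] 100 [ 0.4469 -0.411   0.042 ]
top [399.4 296.6] 109 [ 0.168  -0.3393  0.042 ]
side [304.  142.9] 40 [ 0.6218 -0.3937  0.042 ]
side [347.6 148.1] 41 [ 0.4467 -0.4105  0.042 ]
side [315.9 161.8] 48 [ 0.5312 -0.281   0.042 ]
side [416.1 171.2] 48 [ 0.1682 -0.337   0.042 ]
side [295.6 188. ] 50 [ 0.5427 -0.1068  0.042 ]
side [284.3 215.1] 61 [0.5238 0.037  0.042 ]
side [271.  250.8] 83 [0.4985 0.1954 0.042 ]
tri [ 0.6231 -0.3954  0.0409] gap 0.0011
tri [ 0.5443 -0.1086  0.0405] gap 0.0014
tri [0.5257 0.0342 0.0393] gap 0.0009
tri [ 0.5321 -0.2831  0.0405] gap 0.0002
tri [0.4999 0.1933 0.0397] gap 0.0006
tri [ 0.4469 -0.4112  0.0415] gap 0.0001
tri [ 0.1681 -0.3397  0.0403] gap 0.0006
[[ 0.953  0.303 -0.001]
 [ 0.303 -0.953  0.002]
 [-0.    -0.002 -1.   ]]
```

```bash
python3 - <<'E'
from h import *
Q=[]
for n in("top","side"):
    im,d=get_image(n);p=camera_params(n);v,u=np.mgrid[0:400,0:640]
    r=np.linalg.solve(p["intrinsics"],np.stack([u,v,u*0+1]).reshape(3,-1))*d.reshape(-1)
    Q.append((p["extrinsics"][:3,:3]@r).T+p["extrinsics"][:3,3])
q=np.vstack(Q);
g=q[(q[:,0]>-.1)&(q[:,0]<.7)&(q[:,1]>-.8)&(q[:,1]<.0)]
H=np.zeros((16,16))
ix=((g[:,0]+.1)/.05).astype(int);iy=((g[:,1]+.8)/.05).astype(int)
np.maximum.at(H,(ix,iy),g[:,2]);print("cols y from -.8 step .05; rows x from -.1");print((H*100).round().astype(int))
E
```

```text
cols y from -.8 step .05; rows x from -.1
[[  0   0   0   0   0  59  58   7   7   6   1   1   0   1  48  31]
 [ 29   0   0   1   1   6   7   6   7   1   1   1   0  69  67  55]
 [ 30   1   1   1   1   1   1   1   1   1   1   1   0  69  69  56]
 [ 44   1   1   1   1   1  66  67   1   1  64  68  67  68  69  48]
 [ 49   1   1   1  39  66  67  68  69  69  70  68   0   1   1   2]
 [ 50   0   1  55  57  66  67  67  66   5   3   1   0   0   0   0]
 [ 32  34  34  55  62  63   1   1   4   4   1   1   0   0   0   0]
 [ 50  32  34   2   1   1   1   1   1   1   1   1   1   1 119   1]
 [ 50   1   2  16  16   2   1   1   1   1   1   1   1   1   2   2]
 [ 49   1  26  35  35   3   1   1   1   1   1   1   1   1   2   2]
 [ 49   1  26  26   3   2   3   5   5   1   1   1   1   1   1   1]
 [ 49   5   5   5   5   5   3   5   5   4   4   4   1   4   4   3]
 [ 48   5   5   1   1   5   1   4   1   4   5   4   3   5   5   3]
 [ 48   5   5   1   1   5   5   4   4   3   4   3   1   5   5   3]
 [ 48   5   5   4   4   5   5   5   5   4   4   5   1   9   9   1]
 [ 48   5   5   4   4   5   5   4   4   4   4   4   1   9   9   1]]
```

```bash
python3 - <<'E'
from h import *
im,d=get_image("wrist");cv2.imwrite("pics/w0.png",im[:,:,::-1])
p=camera_params("wrist");print(p)
E
```

```text
{'intrinsics': array([[309.70691629,   0.        , 318.7400959 ],
       [  0.        , 309.70691629, 196.20501496],
       [  0.        ,   0.        ,   1.        ]]), 'extrinsics': array([[ 0.30090173, -0.9200872 , -0.25079412,  0.26423667],
       [-0.95365443, -0.290633  , -0.07794667, -0.59767252],
       [-0.00117131,  0.26262522, -0.96489721,  0.38578012],
       [ 0.        ,  0.        ,  0.        ,  1.        ]])}
```

View pics/w0.png

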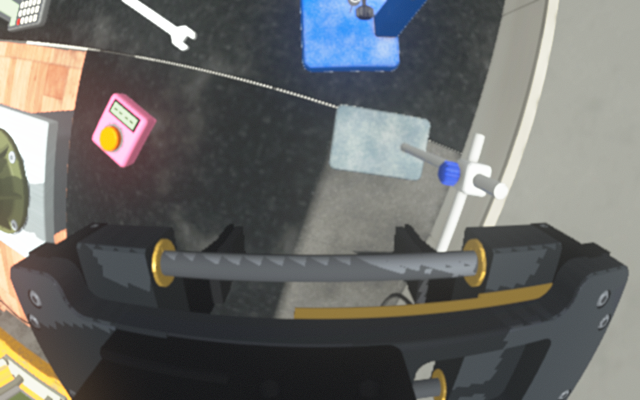

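The wrist view shows the blue apparatus base at (350,40) and the grey stand at (380,140), both on the tool's forward and +y side. I therefore leave along −y, fingers closing.

Call:
arm_command:
  motion:
    - [0, 0, -30, 0, 0]
    - [0, 0, -65, 0, 0]
    - [0, 0, -100, 0, 0]
    - [0, 0, -130, 0, 0]
    - [0, 0, -150, 0, 0]
  newtons: 10

```text
time: 0.67
position: [0.1506, -0.4739, 0.2147]
tool_rot: [-3.103, -0.481, 0.001]
ft_force: [-0.2, -0.1, 0.7]
grip_width: 0.703
grip_force: 0.0
```

Call:
arm_command:
  motion:
    - [0, 30, -14, 0, 0]
    - [0, 65, -31, 0, 0]
    - [0, 100, -47, 0, 0]
    - [0, 135, -64, 0, 0]
    - [0, 170, -80, 0, 0]

```text
time: 1.08
position: [0.2901, -0.3472, 0.2151]
tool_rot: [3.104, 0.481, 0.0]
ft_force: [0.7, -0.4, -0.2]
grip_width: 0.329
grip_force: 0.0
```

Call:
arm_command:
  motion:
    - [0, 35, -16, 0, 0]
    - [0, 70, -33, 0, 0]
    - [0, 105, -49, 0, 0]
    - [0, 140, -66, 0, 0]
    - [0, 170, -80, 0, 0]

```text
time: 1.5
position: [0.4287, -0.2186, 0.2152]
tool_rot: [3.104, 0.484, 0.001]
ft_force: [1.3, -0.2, -0.6]
grip_width: 0.019
grip_force: 0.0
```

```bash
cat >w.py <<'E'
from h import *
from scipy.spatial.transform import Rotation as R
import sys
s=get_state();p=camera_params("wrist");im,d=get_image("wrist");cv2.imwrite(f"pics/{sys.argv[1]}.png",im[:,:,::-1])
K=p["intrinsics"];E=p["extrinsics"];T=R.from_rotvec(s["tool_rot"]).as_matrix()
print(s["time"],s["position"].round(4),s["joint_positions"].round(2),s["ft_force"].round(2))
for c,a in orange(im):
    if a<150: continue
    q=(c-K[:2,2])/K[0,0];r=np.linalg.norm(q);w=E[:3,:3]@np.r_[q/r*np.sin(r),np.cos(r)]
    z=E[2,3]+(E[:3,:3]@np.r_[q/r*np.tan(r),1])[2]*d[int(c[1]),int(c[0])]
    x=E[:3,3]+w*(.044-E[2,3])/w[2];print(c.round(),a,x.round(4),"depth z",z.round(4),"shift mm",((x-s["position"])@T*1e3).round(1))
E
python3 w.py w1
```

```text
1.5 [ 0.4287 -0.2186  0.2152] [ 0.94 -0.02 -0.51  1.84 -0.01  1.32 -0.83] [ 1.31 -0.18 -0.65]
[147.  45.] 459 [0.5253 0.0313 0.044 ] depth z 0.045 shift mm [ 167.9 -208.7  171.2]
[256.  52.] 632 [ 0.5433 -0.1096  0.044 ] depth z 0.0479 shift mm [142.3 -69.  171.2]
[62. 52.] 269 [0.5    0.1886 0.044 ] depth z 0.0454 shift mm [ 191.8 -366.3  171.1]
[502.  77.] 529 [ 0.62   -0.3935  0.044 ] depth z 0.0447 shift mm [128.9 224.8 171.4]
[401. 110.] 633 [ 0.5307 -0.2828  0.044 ] depth z 0.0457 shift mm [ 77.5  92.1 171.3]
[467. 211.] 469 [ 0.4454 -0.4092  0.044 ] depth z 0.0455 shift mm [-42.2 186.5 171.3]
[ 42. 386.] 590 [-0.3535  0.3488  0.044 ] depth z 0.3867 shift mm [-572.5 -778.7  170.3]
```

View pics/w1.png

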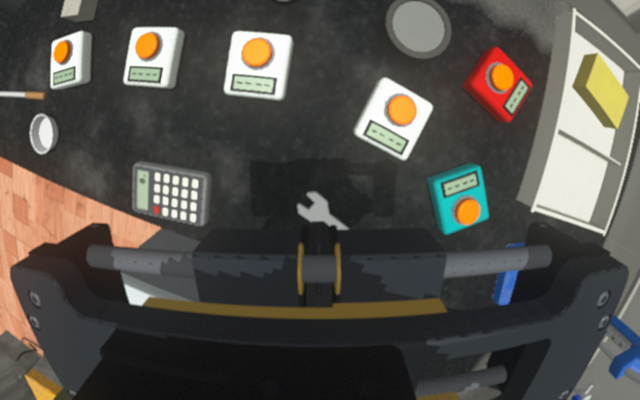

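The wrist view shows the blue bottle's timer key at (256,52). It agrees with the two-camera result of (0.544, −0.109), so I move above it.

Call:
arm_command:
  motion:
    - [0, 35, -17, 0, 0]
    - [0, 70, -34, 15, 0]
    - [0, 105, -51, 40, 0]
    - [0, 130, -63, 70, 0]
    - [0, 142, -69, 95, 0]

```text
time: 1.97
position: [0.544, -0.1087, 0.1193]
tool_rot: [-3.103, -0.487, -0.005]
ft_force: [-0.1, 0.6, -0.5]
grip_width: 0.001
grip_force: 0.0
```

Call:
arm_command:
  motion:
    - [0, 0, 0, 20, 0]
    - [0, 0, 0, 40, 0]
    - [0, 0, 0, 50, 0]
    - [0, 0, 0, 50, 0]

```text
time: 2.3
position: [0.5393, -0.1123, 0.0673]
tool_rot: [-3.103, -0.481, 0.007]
ft_force: [-0.2, 0.3, 0.3]
grip_width: 0.002
grip_force: 0.0
```

```bash
python3 w.py w2
```

```text
2.3 [ 0.5393 -0.1123  0.0673] [ 0.71  0.3  -0.63  1.85  0.2   1.06 -1.26] [-0.21  0.33  0.31]
[ 17. 158.] 233 [0.5055 0.1781 0.044 ] depth z 0.0442 shift mm [  55.8 -286.9   23.9]
[136. 175.] 215 [0.5313 0.0251 0.044 ] depth z 0.046 shift mm [  34.1 -133.3   23.5]
[316. 209.] 1647 [ 0.5471 -0.1072  0.044 ] depth z 0.045 shift mm [ 9.  -2.4 23.3]
[608. 218.] 278 [ 0.6203 -0.3807  0.044 ] depth z 0.0455 shift mm [ -4.  280.4  22.6]
[501. 283.] 238 [ 0.5303 -0.2738  0.044 ] depth z 0.046 shift mm [-57.4 151.3  23.2]
```

View pics/w2.png

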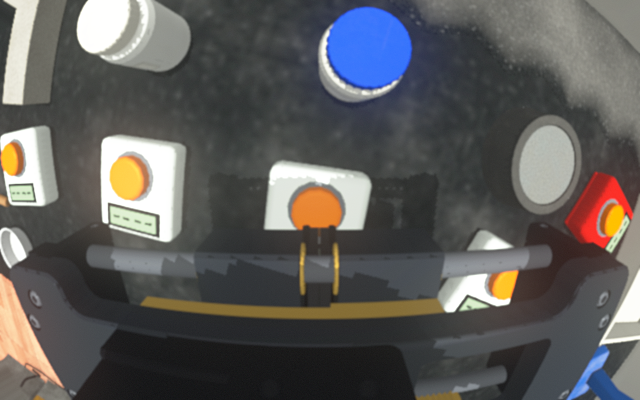

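The key sits right under the fingertips at (316,209) and is partly hidden. I shift 5 mm forward towards its measured centre.

Call:
arm_command:
  motion:
    - [0, 5, -1, 0, 0]
    - [0, 5, -1, 3, 0]
    - [0, 5, -1, 5, 0]
    - [0, 5, -1, 5, 0]

```text
time: 2.68
position: [0.5462, -0.11, 0.0653]
tool_rot: [3.104, 0.481, 0.001]
ft_force: [-0.6, -1.0, -0.1]
grip_width: 0.007
grip_force: 0.0
```

Call:
arm_command:
  motion:
    - [0, 0, 0, 2, 0]
    - [0, 0, 0, 4, 0]
    - [0, 0, 0, 6, 0]
    - [0, 0, 0, 6, 0]

```text
time: 3.02
position: [0.5455, -0.1098, 0.0584]
tool_rot: [-3.104, -0.481, 0.001]
ft_force: [0.4, 0.4, 0.8]
grip_width: 0.004
grip_force: 0.0
```

Now in small steps, watching the force.

Call:
arm_command:
  motion:
    - [0, 0, 0, 1, 0]
    - [0, 0, 0, 2, 0]
    - [0, 0, 0, 3, 0]
    - [0, 0, 0, 4, 0]
    - [0, 0, 0, 4, 0]

```text
time: 3.43
position: [0.5458, -0.1098, 0.0546]
tool_rot: [-3.104, -0.482, 0.0]
ft_force: [-0.5, 0.3, 0.4]
grip_width: 0.006
grip_force: 0.0
```

Call:
arm_command:
  motion:
    - [0, 0, 0, 1, 0]
    - [0, 0, 0, 2, 0]
    - [0, 0, 0, 2, 0]

```text
time: 3.68
position: [0.5458, -0.1098, 0.0526]
tool_rot: [-3.104, -0.482, 0.0]
ft_force: [0.4, -0.1, 0.1]
grip_width: 0.004
grip_force: 0.0
```

```bash
python3 - <<'E'
from h import *
print(get_state()["ft_force"],get_state()["position"])
im,d=get_image("side");c=cv2.resize(im[130:230,240:370],(780,600),interpolation=cv2.INTER_CUBIC);cv2.imwrite("pics/s1.png",c[:,:,::-1])
E
python3 w.py w3
```

```text
[ 0.42223189 -0.09206462  0.09136674] [ 0.54576625 -0.10978286  0.05263619]
3.7333 [ 0.5458 -0.1098  0.0527] [ 0.69  0.33 -0.63  1.85  0.22  1.04 -1.28] [-0.2   0.65  0.28]
[  7. 168.] 240 [0.5059 0.1777 0.044 ] depth z 0.0437 shift mm [  49.1 -286.1    8.7]
[126. 188.] 224 [0.532  0.0254 0.044 ] depth z 0.045 shift mm [  27.9 -133.     8.7]
[316. 217.] 1000 [ 0.5531 -0.1053  0.044 ] depth z 0.0465 shift mm [ 8.3 -2.1  8.7]
[616. 229.] 283 [ 0.6204 -0.3794  0.044 ] depth z 0.0433 shift mm [-10.6 279.6   8.7]
[505. 292.] 275 [ 0.5354 -0.2675  0.044 ] depth z 0.0431 shift mm [-57.6 147.1   8.7]
```

View pics/s1.png

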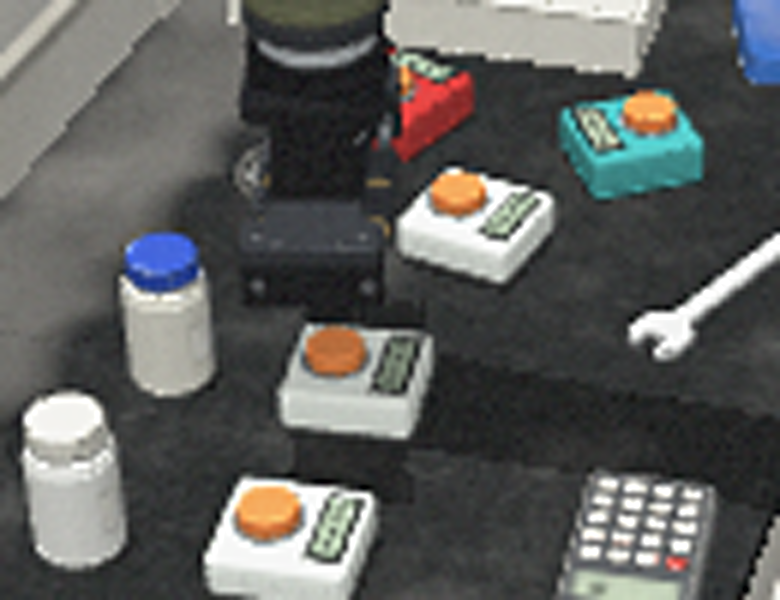

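View pics/w3.png

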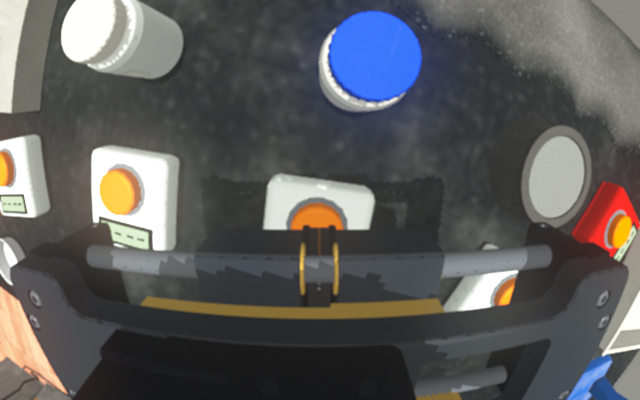

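The side crop shows the blue bottle's timer key uncovered at (335,350), with the gripper above and behind it at (310,260). The tool isn't where the state says, so I measure it from the depth.

```bash
python3 - <<'E'
from h import *
s=get_state();t=s["position"]
for n in("top","side"):
    im,d=get_image(n);p=camera_params(n);E=p["extrinsics"];K=p["intrinsics"]
    for q in (t,t+[0,0,-.014],[.544,-.109,.044]):
        c=K@(E[:3,:3].T@(np.array(q)-E[:3,3]));print(n,"proj",(c[:2]/c[2]).round(1))
    if n=="side":
      for v in range(160,200,3):
        row=[]
        for u in range(280,312,6):
            o,r=ray(p,(u,v));x=o+r*d[v,u];row.append("%.3f,%.3f,%.3f"%tuple(x)+"/%d"%im[v,u].mean())
        print(v,row)
E
```

```text
top proj [319.7 160.9]
top proj [319.5 162.1]
top proj [319.3 162.3]
side proj [295.  184.8]
side proj [295.2 188.1]
side proj [295.5 187.1]
160 ['0.662,-0.249,0.043/85', '0.548,-0.057,0.187/27', '0.530,-0.063,0.186/26', '0.511,-0.066,0.189/31', '0.516,-0.127,0.150/94', '0.580,-0.347,-0.001/61']
163 ['0.660,-0.242,0.034/53', '0.550,-0.058,0.174/49', '0.533,-0.067,0.172/49', '0.515,-0.074,0.171/34', '0.507,-0.104,0.154/44', '0.555,-0.280,0.032/255']
166 ['0.660,-0.239,0.023/55', '0.544,-0.044,0.173/67', '0.525,-0.049,0.174/67', '0.508,-0.056,0.173/67', '0.502,-0.090,0.153/49', '0.546,-0.258,0.035/246']
169 ['0.555,-0.022,0.173/70', '0.536,-0.026,0.175/69', '0.520,-0.035,0.173/65', '0.501,-0.039,0.174/65', '0.503,-0.093,0.138/67', '0.544,-0.250,0.027/205']
172 ['0.551,-0.014,0.169/48', '0.533,-0.019,0.169/51', '0.514,-0.022,0.172/46', '0.498,-0.029,0.170/52', '0.571,-0.258,0.002/74', '0.546,-0.255,0.010/203']
175 ['0.551,-0.012,0.158/30', '0.535,-0.021,0.156/31', '0.517,-0.026,0.156/35', '0.500,-0.033,0.156/27', '0.566,-0.243,0.000/73', '0.542,-0.243,0.005/58']
178 ['0.555,-0.018,0.142
[... 540 characters left out ...]
,0.046/117', '0.522,-0.132,0.033/79', '0.502,-0.139,0.033/142']
190 ['0.613,-0.127,0.002/48', '0.595,-0.140,-0.003/53', '0.552,-0.096,0.039/114', '0.532,-0.101,0.040/122', '0.515,-0.114,0.035/116', '0.497,-0.124,0.032/177']
193 ['0.605,-0.110,0.003/56', '0.585,-0.116,0.003/40', '0.551,-0.092,0.029/187', '0.530,-0.096,0.032/187', '0.509,-0.098,0.035/102', '0.496,-0.121,0.021/156']
196 ['0.599,-0.095,0.002/55', '0.567,-0.076,0.024/111', '0.544,-0.075,0.031/206', '0.524,-0.081,0.031/209', '0.505,-0.087,0.032/197', '0.498,-0.126,0.004/72']
199 ['0.594,-0.083,-0.001/59', '0.573,-0.087,0.001/95', '0.545,-0.076,0.017/194', '0.525,-0.080,0.018/196', '0.503,-0.080,0.024/198', '0.494,-0.114,0.001/44']
```

The fingers are centred over the key (x 0.545, y −0.11), but their lower ends stand at about z 0.06, not touching yet. This fits the zero force, so I go on down in small steps by force.

Call:
arm_command:
  motion:
    - [0, 0, 0, 1, 0]
    - [0, 0, 0, 2, 0]
    - [0, 0, 0, 3, 0]
    - [0, 0, 0, 4, 0]
    - [0, 0, 0, 4, 0]

```text
time: 4.3
position: [0.5457, -0.1098, 0.0485]
tool_rot: [-3.104, -0.482, 0.001]
ft_force: [0.2, -0.2, -0.0]
grip_width: 0.007
grip_force: 0.0
```

```bash
cat >f.py <<'E'
from h import *
s=get_state();im,d=get_image("side");p=camera_params("side")
print(s["position"].round(4),s["ft_force"].round(2))
for v in range(176,192):
    row=[]
    for u in (290,293,296,299):
        o,r=ray(p,(u,v));x=o+r*d[v,u];row.append("%.3f,%.3f,%.3f"%tuple(x)+"/%d,%d"%(im[v,u,0],im[v,u,2]))
    print(v,row)
E
python3 f.py
```

```text
[ 0.5457 -0.1098  0.0485] [ 0.23 -0.21 -0.02]
176 ['0.522,-0.021,0.155/35,33', '0.513,-0.025,0.154/29,30', '0.505,-0.030,0.153/29,31', '0.495,-0.030,0.155/36,33']
177 ['0.525,-0.028,0.146/37,37', '0.517,-0.034,0.144/33,36', '0.507,-0.033,0.146/33,35', '0.498,-0.036,0.146/31,31']
178 ['0.527,-0.031,0.139/31,36', '0.516,-0.030,0.143/36,38', '0.508,-0.035,0.141/28,34', '0.498,-0.036,0.143/25,27']
179 ['0.526,-0.029,0.137/34,36', '0.516,-0.030,0.139/30,29', '0.509,-0.036,0.136/33,29', '0.499,-0.037,0.138/29,24']
180 ['0.527,-0.031,0.131/20,17', '0.515,-0.027,0.137/34,34', '0.508,-0.035,0.133/32,30', '0.498,-0.035,0.136/24,23']
181 ['0.526,-0.028,0.130/31,34', '0.517,-0.031,0.130/37,37', '0.510,-0.038,0.127/35,33', '0.499,-0.036,0.131/31,33']
182 ['0.596,-0.180,0.004/39,40', '0.548,-0.101,0.071/30,35', '0.539,-0.104,0.071/30,29', '0.567,-0.195,0.001/33,37']
183 ['0.594,-0.176,0.003/62,61', '0.548,-0.098,0.068/29,33', '0.538,-0.103,0.067/22,28', '0.563,-0.185,0.004/39,43']
184 ['0.595,-0.176,-0.002/82,78', '0.549,-0.100,0.062/16,27', '0.537,-0.100,0.065/19,31', '0.549,-0.151,0.027/93,97']
185 ['0.574,-0.130,0.031/137,138', '0.555,-0.113,0.048/148,56', '0.546,-0.118,0.046/145,51', '0.063,0.983,0.936/175,112']
186 ['0.573,-0.127,0.029/173,180', '0.553,-0.109,0.046/185,60', '0.544,-0.114,0.045/185,62', '0.534,-0.117,0.045/189,61']
187 ['0.569,-0.118,0.032/183,192', '0.554,-0.110,0.041/185,61', '0.545,-0.116,0.040/185,60', '0.531,-0.109,0.048/189,57']
188 ['0.567,-0.113,0.032/140,150', '0.549,-0.098,0.047/182,64', '0.542,-0.108,0.041/182,63', '0.530,-0.107,0.045/198,61']
189 ['0.562,-0.102,0.037/91,100', '0.547,-0.095,0.045/208,68', '0.537,-0.097,0.046/196,62', '0.531,-0.107,0.040/178,57']
190 ['0.561,-0.100,0.034/87,99', '0.548,-0.095,0.040/187,59', '0.539,-0.099,0.040/198,66', '0.529,-0.103,0.040/179,54']
191 ['0.562,-0.101,0.029/137,143', '0.548,-0.095,0.036/193,58', '0.538,-0.097,0.037/200,63', '0.532,-0.109,0.030/135,65']
```

Fingertips measured at z ≈ 0.060, so about 15 mm remain to the key.

Call:
arm_command:
  motion:
    - [0, 0, 0, 2, 0]
    - [0, 0, 0, 4, 0]
    - [0, 0, 0, 6, 0]
    - [0, 0, 0, 8, 0]
    - [0, 0, 0, 8, 0]

```text
time: 4.77
position: [0.5455, -0.1097, 0.0403]
tool_rot: [-3.104, -0.482, 0.001]
ft_force: [-1.6, -0.3, -0.9]
grip_width: 0.01
grip_force: 0.0
```

Call:
arm_command:
  motion:
    - [0, 0, 0, 1, 0]
    - [0, 0, 0, 2, 0]
    - [0, 0, 0, 3, 0]
    - [0, 0, 0, 4, 0]
    - [0, 0, 0, 4, 0]

```text
time: 5.18
position: [0.5459, -0.1098, 0.0368]
tool_rot: [3.104, 0.482, -0.0]
ft_force: [-0.4, -0.0, 0.1]
grip_width: 0.006
grip_force: 0.0
```

```bash
python3 f.py | sed -n '1p;8,17p'
```

```text
[ 0.5459 -0.1098  0.0368] [-0.38 -0.03  0.08]
182 ['0.527,-0.029,0.125/38,36', '0.516,-0.029,0.128/32,30', '0.507,-0.031,0.129/32,35', '0.500,-0.039,0.124/26,28']
183 ['0.528,-0.032,0.119/30,34', '0.518,-0.033,0.121/27,31', '0.509,-0.036,0.121/24,12', '0.500,-0.039,0.120/31,33']
184 ['0.527,-0.029,0.118/28,28', '0.517,-0.029,0.120/32,33', '0.508,-0.032,0.120/30,33', '0.500,-0.037,0.118/28,32']
185 ['0.574,-0.130,0.031/109,107', '0.548,-0.098,0.060/31,34', '0.540,-0.105,0.057/25,24', '0.538,-0.126,0.043/132,72']
186 ['0.572,-0.125,0.031/174,179', '0.550,-0.103,0.052/14,24', '0.541,-0.107,0.051/29,34', '0.534,-0.118,0.045/188,55']
187 ['0.571,-0.122,0.029/190,195', '0.551,-0.103,0.047/18,31', '0.541,-0.106,0.047/17,32', '0.531,-0.110,0.047/191,58']
188 ['0.563,-0.106,0.038/140,152', '0.550,-0.100,0.045/189,63', '0.541,-0.105,0.044/193,65', '0.532,-0.112,0.041/202,63']
189 ['0.562,-0.102,0.036/92,101', '0.548,-0.097,0.044/208,65', '0.539,-0.102,0.042/200,67', '0.531,-0.107,0.040/179,54']
190 ['0.561,-0.100,0.034/87,98', '0.547,-0.094,0.042/187,59', '0.537,-0.095,0.043/198,65', '0.530,-0.106,0.037/176,50']
191 ['0.559,-0.095,0.034/142,146', '0.550,-0.099,0.033/192,56', '0.539,-0.100,0.035/196,60', '0.532,-0.111,0.029/134,63']
```

Call:
arm_command:
  motion:
    - [0, 0, 0, 1, 0]
    - [0, 0, 0, 2, 0]
    - [0, 0, 0, 3, 0]
    - [0, 0, 0, 3, 0]

```text
time: 5.57
position: [0.546, -0.1098, 0.034]
tool_rot: [3.104, 0.482, 0.0]
ft_force: [-1.0, -0.2, 4.5]
grip_width: 0.011
grip_force: 2.0
```

Call:
arm_command:
  motion:
    - [0, 0, 0, 1, 0]
    - [0, 0, 0, 2, 0]
    - [0, 0, 0, 2, 0]

```text
time: 5.82
position: [0.546, -0.1098, 0.0319]
tool_rot: [3.104, 0.482, 0.0]
ft_force: [-0.9, 0.3, 3.8]
grip_width: 0.006
grip_force: 2.0
```

Call:
arm_command:
  motion:
    - [0, 0, 0, 1, 0]
    - [0, 0, 0, 2, 0]
    - [0, 0, 0, 2, 0]

```text
time: 6.07
position: [0.546, -0.1098, 0.0299]
tool_rot: [3.104, 0.482, 0.0]
ft_force: [-1.2, -0.3, 4.7]
grip_width: 0.004
grip_force: 2.2
```

Call:
arm_command:
  motion:
    - [0, 0, 0, 1, 0]
    - [0, 0, 0, 1.5, 0]
    - [0, 0, 0, 1.5, 0]

```text
time: 6.32
position: [0.546, -0.1098, 0.0287]
tool_rot: [3.104, 0.482, -0.0]
ft_force: [-2.3, 0.6, 7.0]
grip_width: 0.006
grip_force: 3.5
```

```bash
python3 f.py | sed -n '1p;11,17p'
```

```text
[ 0.546  -0.1098  0.0287] [-2.29  0.62  6.98]
185 ['0.527,-0.027,0.115/33,33', '0.519,-0.034,0.112/30,27', '0.508,-0.032,0.115/30,34', '0.500,-0.036,0.115/39,41']
186 ['0.527,-0.028,0.110/21,27', '0.063,0.983,0.936/30,33', '0.509,-0.034,0.110/28,34', '0.501,-0.039,0.109/25,30']
187 ['0.569,-0.117,0.033/154,154', '0.553,-0.107,0.044/28,31', '0.540,-0.104,0.049/19,14', '0.538,-0.124,0.035/146,52']
188 ['0.566,-0.111,0.033/143,148', '0.551,-0.102,0.043/22,25', '0.541,-0.105,0.044/28,27', '0.533,-0.112,0.041/194,58']
189 ['0.563,-0.105,0.034/90,102', '0.550,-0.100,0.041/59,32', '0.541,-0.105,0.039/23,35', '0.533,-0.114,0.035/191,55']
190 ['0.562,-0.101,0.033/86,96', '0.551,-0.103,0.034/185,61', '0.540,-0.103,0.037/190,60', '0.530,-0.106,0.037/206,61']
191 ['0.561,-0.099,0.030/139,144', '0.550,-0.099,0.033/218,67', '0.538,-0.097,0.037/214,65', '0.531,-0.108,0.031/135,66']
```

Force 7 N and about 7 mm past first contact. I withdraw and look.

Call:
arm_command:
  motion:
    - [0, 0, 0, -10, 0]
    - [0, 0, 0, -25, 0]
    - [0, 0, 0, -45, 0]
    - [0, 0, 0, -60, 0]
    - [0, 0, 0, -60, 0]

```text
time: 6.78
position: [0.5483, -0.1101, 0.0916]
tool_rot: [3.102, 0.481, 0.009]
ft_force: [0.6, -0.1, 0.9]
grip_width: 0.006
grip_force: 0.0
```

Call:
arm_command:
  motion:
    - [0, 4, -25, 0, 0]
    - [0, 9, -60, 0, 0]
    - [0, 15, -95, 0, 0]
    - [0, 20, -130, 0, 0]
    - [0, 25, -160, 0, 0]

```text
time: 7.2
position: [0.5201, 0.0526, 0.0877]
tool_rot: [-3.104, -0.483, 0.001]
ft_force: [0.5, 0.0, 0.4]
grip_width: 0.005
grip_force: 0.0
```

```bash
python3 - <<'E'
from h import *
P={}
for n in("top","side"):
    im,d=get_image(n);p=camera_params(n);cv2.imwrite(f"pics/{n}5.png",im[:,:,::-1])
    for c,a in orange(im):
        x=plane(p,c,.042)
        if .46<x[0]<.58 and abs(x[1])<.3: P.setdefault(n,[]).append((x,ray(p,c))); print(n,c.round(1),a,x.round(4))
for x,(o,d) in P["top"]:
    y,(q,e)=min(P["side"],key=lambda t:np.linalg.norm(t[0]-x))
    s=np.linalg.lstsq(np.c_[d,-e],q-o,rcond=None)[0];print("tri",((o+d*s[0]+q+e*s[1])/2).round(4))
E
python3 w.py w5
```

```text
top [318.9 162.6] 87 [ 0.5436 -0.1081  0.042 ]
top [379.  168.1] 96 [ 0.5319 -0.2828  0.042 ]
top [213.9 174.8] 98 [0.4997 0.1928 0.042 ]
side [315.9 161.9] 45 [ 0.5312 -0.2808  0.042 ]
side [296.  188.8] 31 [ 0.5398 -0.103   0.042 ]
side [284.2 215. ] 66 [0.5243 0.0369 0.042 ]
side [271.  250.8] 79 [0.4983 0.1956 0.042 ]
tri [ 0.5435 -0.1084  0.0376]
tri [ 0.5322 -0.2832  0.0403]
tri [0.4999 0.1933 0.0394]
7.3 [0.5197 0.0571 0.0881] [ 0.52  0.23 -0.75  1.89  0.17  1.08 -1.55] [-0.14  0.27 -0.57]
[158. 179.] 214 [0.505  0.1853 0.044 ] depth z 0.0469 shift mm [  26.  -126.3   44.4]
[350. 211.] 1439 [0.5274 0.0361 0.044 ] depth z 0.0457 shift mm [ 0.7 22.5 44. ]
[501. 237.] 154 [ 0.5455 -0.0986  0.044 ] depth z 0.0385 shift mm [-24.1 156.   43.7]
```

View pics/w5.png

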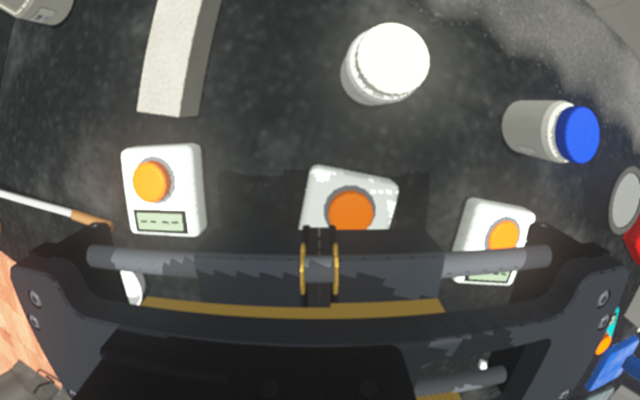

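The wrist view shows the pressed key at (501,237), its surface depth at 0.0385 against about 0.046 for the others, so it is in by about 7 mm and its timer hasn't moved. The mortar bar's timer key is at (158,179). I go there.

Call:
arm_command:
  motion:
    - [0, 5, -30, 0, 0]
    - [0, 11, -65, 0, 0]
    - [0, 17, -100, 0, 0]
    - [0, 22, -125, 10, 0]
    - [0, 22, -134, 20, 0]

```text
time: 7.77
position: [0.5016, 0.1885, 0.0685]
tool_rot: [-3.101, -0.487, -0.003]
ft_force: [-0.0, 0.5, -0.6]
grip_width: 0.008
grip_force: 0.0
```

Call:
arm_command:
  motion:
    - [0, 0, 0, 7, 0]
    - [0, 0, 0, 14, 0]
    - [0, 0, 0, 18, 0]
    - [0, 0, 0, 18, 0]

```text
time: 8.1
position: [0.5016, 0.182, 0.049]
tool_rot: [3.104, 0.476, -0.003]
ft_force: [0.8, -1.2, 0.6]
grip_width: 0.008
grip_force: 0.0
```

Call:
arm_command:
  motion:
    - [0, 1, -4, 0, 0]
    - [0, 1, -8, 0, 0]
    - [0, 1, -8, 0, 0]
    - [0, 1, -8, 0, 0]

```text
time: 8.43
position: [0.5004, 0.1929, 0.0508]
tool_rot: [-3.104, -0.482, -0.001]
ft_force: [0.5, -1.6, 0.1]
grip_width: 0.004
grip_force: 0.0
```

```bash
sed -i 's/range(176,192)/range(235,256)/;s/(290,293,296,299)/(265,268,271,274,277)/' f.py; python3 f.py
```

```text
[0.5004 0.1929 0.0508] [ 0.51 -1.62  0.08]
235 ['0.475,0.260,0.169/67,74', '0.467,0.259,0.171/72,77', '0.459,0.258,0.172/68,74', '0.452,0.255,0.171/65,74', '0.444,0.253,0.171/66,74']
236 ['0.472,0.266,0.172/68,74', '0.464,0.265,0.173/63,70', '0.458,0.259,0.169/69,75', '0.451,0.257,0.170/59,66', '0.444,0.255,0.170/66,76']
237 ['0.471,0.268,0.170/67,74', '0.464,0.265,0.169/65,71', '0.457,0.263,0.170/67,75', '0.451,0.258,0.168/127,133', '0.441,0.259,0.171/71,79']
238 ['0.470,0.270,0.169/72,78', '0.461,0.272,0.173/61,69', '0.454,0.269,0.173/63,70', '0.446,0.267,0.173/75,83', '0.440,0.263,0.171/69,76']
239 ['0.467,0.276,0.171/62,67', '0.460,0.273,0.171/57,61', '0.454,0.269,0.170/73,80', '0.445,0.270,0.173/84,93', '0.438,0.268,0.173/52,60']
240 ['0.465,0.281,0.173/56,62', '0.459,0.276,0.171/65,70', '0.450,0.276,0.173/74,80', '0.444,0.272,0.172/71,77', '0.439,0.266,0.168/42,50']
241 ['0.466,0.279,0.168/46,49', '0.461,0.274,0.164/48,53', '0.452,0.274,0.167/47,52', '0.444,0.272,0.168/45,50', '0.440,0.264,0.162/43,48']
242 ['0.468,0.277,0.162/46,50', '0.460,0.276,0.163/43,52', '0.452,0.274,0.1
[... 1216 characters left out ...]
21,78', '0.505,0.202,0.045/190,66', '0.497,0.199,0.045/189,64', '0.489,0.195,0.044/191,62', '0.485,0.184,0.035/105,85']
252 ['0.515,0.201,0.037/106,88', '0.504,0.205,0.044/193,67', '0.497,0.199,0.041/178,57', '0.488,0.197,0.042/208,71', '0.485,0.185,0.032/101,79']
253 ['0.514,0.203,0.035/67,79', '0.503,0.207,0.043/207,67', '0.494,0.205,0.044/212,67', '0.485,0.203,0.045/191,63', '0.483,0.189,0.032/90,94']
254 ['0.515,0.204,0.032/92,101', '0.501,0.211,0.044/196,64', '0.494,0.205,0.040/196,65', '0.487,0.201,0.037/191,59', '0.481,0.195,0.034/135,143']
255 ['0.514,0.206,0.030/141,144', '0.503,0.207,0.035/169,66', '0.494,0.206,0.037/201,61', '0.486,0.204,0.037/140,66', '0.480,0.196,0.031/188,187']
```

Well centred over the key. Contact is expected at TCP z ≈ 0.0355.

Call:
arm_command:
  motion:
    - [0, 0, 0, 3, 0]
    - [0, 0, 0, 6, 0]
    - [0, 0, 0, 9, 0]
    - [0, 0, 0, 11, 0]
    - [0, 0, 0, 11, 0]

```text
time: 8.9
position: [0.4996, 0.1923, 0.0386]
tool_rot: [3.104, 0.482, -0.002]
ft_force: [-0.9, 0.6, -0.5]
grip_width: 0.011
grip_force: 0.0
```

Call:
arm_command:
  motion:
    - [0, 0, 0, 1, 0]
    - [0, 0, 0, 2, 0]
    - [0, 0, 0, 3, 0]
    - [0, 0, 0, 3, 0]

```text
time: 9.23
position: [0.5003, 0.1926, 0.0364]
tool_rot: [3.104, 0.482, 0.0]
ft_force: [-0.5, -0.3, 0.9]
grip_width: 0.009
grip_force: 0.4
```

Call:
arm_command:
  motion:
    - [0, 0, 0, 1, 0]
    - [0, 0, 0, 2, 0]
    - [0, 0, 0, 3, 0]
    - [0, 0, 0, 3, 0]

```text
time: 9.57
position: [0.5002, 0.1926, 0.0334]
tool_rot: [3.104, 0.482, 0.0]
ft_force: [0.0, -1.4, 3.9]
grip_width: 0.005
grip_force: 2.0
```

Contact near 0.0362. I need about 0.0293.

Call:
arm_command:
  motion:
    - [0, 0, 0, 1, 0]
    - [0, 0, 0, 2, 0]
    - [0, 0, 0, 3, 0]
    - [0, 0, 0, 3, 0]

```text
time: 9.9
position: [0.5002, 0.1926, 0.0304]
tool_rot: [3.104, 0.482, 0.0]
ft_force: [-0.6, 0.1, 4.0]
grip_width: 0.003
grip_force: 2.1
```

Call:
arm_command:
  motion:
    - [0, 0, 0, 0.7, 0]
    - [0, 0, 0, 1.2, 0]
    - [0, 0, 0, 1.2, 0]

```text
time: 10.15
position: [0.5003, 0.1926, 0.0293]
tool_rot: [3.104, 0.482, 0.0]
ft_force: [-1.2, -0.9, 5.7]
grip_width: 0.006
grip_force: 2.6
```

Call:
arm_command:
  motion:
    - [0, 0, 0, -10, 0]
    - [0, 0, 0, -30, 0]
    - [0, 0, 0, -60, 0]
    - [0, 0, 0, -90, 0]
    - [0, 0, 0, -120, 0]

```text
time: 10.57
position: [0.4997, 0.1926, 0.1504]
tool_rot: [-3.104, -0.482, 0.001]
ft_force: [1.2, -0.1, 0.7]
grip_width: 0.004
grip_force: 0.0
```

Call:
arm_command:
  motion:
    - [0, 5, 25, -10, 0]
    - [0, 0, 60, -10, 0]
    - [0, -15, 90, -10, 0]
    - [0, -20, 100, -10, 0]
    - [0, -20, 100, -10, 0]

```text
time: 10.98
position: [0.5114, 0.0866, 0.159]
tool_rot: [3.104, 0.471, -0.001]
ft_force: [-0.4, 0.1, 0.9]
grip_width: 0.007
grip_force: 0.0
```

```bash
python3 - <<'E'
from h import *
P={}
for n in("top","side"):
    im,d=get_image(n);p=camera_params(n);cv2.imwrite(f"pics/{n}9.png",im[:,:,::-1])
    for c,a in orange(im):
        x=plane(p,c,.042)
        if .46<x[0]<.58 and abs(x[1])<.3: P.setdefault(n,[]).append((x,ray(p,c))); print(n,c.round(1),a,x.round(4))
for x,(o,d) in P["top"]:
    y,(q,e)=min(P["side"],key=lambda t:np.linalg.norm(t[0]-x))
    s=np.linalg.lstsq(np.c_[d,-e],q-o,rcond=None)[0];print("tri",((o+d*s[0]+q+e*s[1])/2).round(4))
E
python3 w.py w9
```

```text
top [318.9 162.6] 87 [ 0.5436 -0.1081  0.042 ]
top [269.6 167.3] 99 [0.5258 0.0342 0.042 ]
top [379.  168.1] 96 [ 0.5319 -0.2828  0.042 ]
side [315.9 161.8] 48 [ 0.5312 -0.281   0.042 ]
side [295.4 188.9] 36 [ 0.5415 -0.102   0.042 ]
side [284.3 214.8] 69 [0.5245 0.0361 0.042 ]
side [271.2 251.5] 68 [0.4969 0.1979 0.042 ]
tri [ 0.5446 -0.1083  0.0368]
tri [0.5258 0.0343 0.0403]
tri [ 0.5321 -0.2831  0.0405]
11.0833 [0.5114 0.0914 0.1593] [ 0.5   0.14 -0.77  1.82  0.1   1.22 -1.57] [-1.66  0.69 -0.28]
[377. 190.] 634 [0.5273 0.0382 0.044 ] depth z 0.0448 shift mm [ -1.   55.5 115.3]
```

View pics/w9.png

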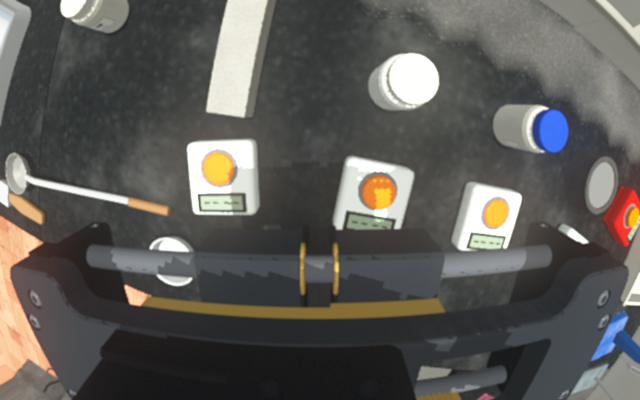

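The wrist view shows the mortar timer's key at (219,168), the white bottle's at (377,190) and the blue bottle's at (495,213), with everything still in place. I check their heights.

```bash
python3 - <<'E'
from h import *
D=[];p=camera_params("wrist");K=p["intrinsics"];E=p["extrinsics"]
for i in range(4): D.append(get_image("wrist")[1])
d=np.median(D,0)
for nm,c in(("mortar",(219,168)),("white",(377,190)),("blue",(495,213))):
    z=[]
    for v in range(c[1]-5,c[1]+6):
        for u in range(c[0]-5,c[0]+6):
            q=(np.array([u,v])-K[:2,2])/K[0,0];r=np.linalg.norm(q)
            z.append(E[2,3]+(E[:3,:3]@np.r_[q/r*np.tan(r),1])[2]*d[v,u])
    print(nm,np.median(z).round(4))
s=get_state();print(s["time"],s["ft_force"],abs(s["qd"]).max())
E
```

```text
mortar 0.0382
white 0.0456
blue 0.0375
11.3333 [ 0.49259741  0.02489374 -0.14895614] 0.005817000283826974
```

Both keys are in by about 7–8 mm, the white bottle's key is still out, and the arm is at rest and clear. Handing in.

```bash
python3 -c "
from bench import close_job
print(close_job())"
```

```text
the job is handed in; nothing more can be done
None
```

I pressed the blue-capped bottle's timer key, then the mortar bar's, each in by about 7–8 mm of its 8 mm travel with no force reading above 7 N. The arm then withdrew clear of everything, and the job was handed in at about 11 s.

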